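Wake and tare the bench balance

TASK

An empty blue weighing dish stands on the laboratory balance, which is asleep. Wake the balance by pressing its green key all the way down and letting it spring back up, then tare it by pressing the blue key all the way down and letting it spring back up. Press only one key at a time, do not press the red key, and leave the dish standing where it is on the pan.

Things in the scene. Friction and masses are not known exactly. Their poses are not given: they have to be found in the camera images.
- green_key_top (a point): Centre of the flat top of the green spring key (wake), 50 mm above the bench when up (as at the start). Cap 36 x 36 mm, 12 mm proud of a black 46 mm bezel. Pushed down it travels 8 mm, bottoming (point 42 mm above bench) at 4 N; springs back. Axes: x away from robot towards the pan, y along the row, z up. Three such keys stand in a row along y, 70 mm apart, order varies, nothing above them.
- blue_key_top (a point): Centre of the flat top of the blue spring key (tare), 50 mm above the bench when up (as at the start). Cap 36 x 36 mm, 12 mm proud of a black 46 mm bezel. Pushed down it travels 8 mm, bottoming (point 42 mm above bench) at 4 N; springs back. Axes: x away from robot towards the pan, y along the row, z up. The row is at the front of the fixed white balance (300 mm deep, 230 wide, key deck 34 mm high).
- red_key_top (a point): Centre of the flat top of the red spring key (mode, not to be pressed), 50 mm above the bench when up (as at the start). Cap 36 x 36 mm, 12 mm proud of a black 46 mm bezel. Pushed down it travels 8 mm, bottoming (point 42 mm above bench) at 4 N; springs back. Axes: x away from robot towards the pan, y along the row, z up. Bystanders beside the balance are up to 75 mm high, 60 mm or more from any key's centre.
- dish_center (a point): Centre, half-way up, of the loose blue plastic weighing dish: 84 mm across the rim, 16 mm high, z up, its underside 60 mm above the bench on the balance's round steel pan (130 mm across). The pan's centre lies 170 mm beyond the middle of the row of keys, along the keys' x; the dish is within 15 mm of it.
Not all that is in view belongs to the job. What is shaped like the part that bears dish_center but turquoise or yellow is not meant.

How it is judged:
On the way, in this order (a step that is already met when the one before it is completed fails the run):
1. the green key is pressed down (at least 5.5 of its 8 mm) while the blue key is up (height (world z) of green_key_top below 0.0445 m and height (world z) of blue_key_top above 0.0475 m), for 0.05 s.
2. the green key has sprung back up, the blue key still up (height (world z) of each of green_key_top, blue_key_top above 0.0475 m), for 0.05 s.
3. the blue key is pressed down (at least 5.5 of its 8 mm) while the green key is up (height (world z) of blue_key_top below 0.0445 m and height (world z) of green_key_top above 0.0475 m), for 0.05 s.
At the end, for the whole second after the job is handed in: All three keys are up again (within 2.5 mm of their rest height) and the dish stands level (within 10 degrees) on the pan within 15 mm of where it started (all of step 2 and height (world z) of red_key_top above 0.0475 m and distance of dish_center from where it was at the start of the episode below 0.015 m and angle between dish_center's own z axis and vertical below 0.17 rad); the robot touches nothing.
It fails at once if the red key is pressed (more than 4 mm down) (height (world z) of red_key_top below 0.046 m).
It fails at once if the green and blue keys are down (more than 4 mm) at the same time (height (world z) of each of green_key_top, blue_key_top below 0.046 m).
It fails at once if the dish is moved by more than 15 mm (distance of dish_center from where it was at the start of the episode above 0.015 m).
It also fails if it takes over 32 s, if anything falls off the work surface, if the arm or the gripper's body presses on something with over 40 N, if the wrist force passes 120 N, or if a joint passes its speed limit or range.

ROBOT

A 6-joint arm with a two-finger parallel gripper is mounted at the origin on the work surface. World frame = base frame: x ahead of the robot, y to its left, z up, the work surface at z = 0. Lengths are in m, angles in rad, forces in N, time in s.
With the tool pointing down it reaches from about 0.3 to 0.875 m from the base axis. Payload 6.4 kg.
Tool frame: the origin (TCP) lies at the very end of the fingers, on their centre line; the grasp point (between the pads) lies 19 mm behind it; z points along the fingers, y is the direction in which the jaws open and shut (so a half turn about z gives the same grasp; the last joint's range is limited). The gripper opens to 85 mm and grips with 20 to 120 N. Pads are 22 mm wide; open, the fingers measure 114 mm over their backs; the gripper's body (76 mm by 85 mm) begins 54 mm behind the grasp point. The pads swing forward as they close: fully open they stand 13 mm farther back than shut.
Start: joints at [-1.353, 0.181, 1.607, -0, 1.354, -0.206], TCP at [0.236, -0.524, 0.231] pointing down, gripper open.
Joint ranges: [-2.99, 2.99], [-0.89, 2.07], [0.3, 2.58], [-1.14, 4.28], [0, 2.63], [-3.12, 3.12]. Speed limits (rad/s): [2.57, 2.57, 3.01, 3.14, 3.14, 3.14].

INTERFACE

Orientations are given as a unit quaternion [w, x, y, z].
In Python, from bench import telemetry, imaging, ctrl gives the robot as it stands.
- The arm moves only by the shell command python3 -m pendant 'ROWS' [OPENING]. ROWS is JSON, a list that holds one entry, the list of rows, each a list of 6 numbers: the shift along the tool's x, y, z in units of 200 mm (1.0 is 200 mm), then the turn, a rotation vector about the tool's x, y, z in units of pi rad (1.0 is pi rad). In form: [[[tx, ty, tz, rx, ry, rz], ...]]. A call has 1 to 12 rows; each row shifts and turns the pose as measured when the row begins, along the tool's axes as they then stand; what a row does not reach is not made up. A row lasts 1/8 s, in which the tool goes at most 62.5 mm and 10.7 degrees, less where a joint would pass 70% of its speed; a pose out of reach is approached as far as the arm can. A call with a number of a shift or a turn outside -1 to 1 is refused whole. A call with a gripper value outside its range is refused whole. OPENING is the closure, from 0 (fully open) to 1 (shut), set as the call begins (- or left out, the last holds). The fingers move at their own pace and stop on an object; the grip force is fixed at half the most. Time passes only in rows, so rows that do not move let the fingers close. It gives the time, the measured TCP pose, the force and the opening at its end, in the units of the state.
- telemetry.get_obs(): the state, without advancing time (a new reading comes with each control period).
- imaging.camera(name): name is "scene" or "top" or "wrist"; returns a dict with "pixels" (384x512x3 uint8, blue, green, red), "vfov" (degrees; the focal length in pixels is half the picture's height over the tangent of half this angle, whatever the lens; pixels are square), "cx", "cy" (the principal point, pixels), "distortion" ([k1, k2, p1, p2, k3] as OpenCV has them; the pictures are not rectified), "R" (3x3) and "t" (3): a world point X has camera coordinates R X + t. Camera axes: x right, y down, z forward; pixel columns grow to the right and rows downward; lengths in m; the calibration is good to about 2 mm. A picture is of the moment at which its call begins. There is no depth.
- ctrl.hand_in(): hands the job in, once; it reports no verdict.
The state is a dict: "time_s": time; "q": joint angles; "dq": joint speeds; "joint_efforts": joint torques, N m; "eef_pos": TCP position; "eef_rot": TCP orientation; "wrist_force": force on the tool from outside, world axes, zero at the start; "torque": the same for the moment, N m; "opening": opening from 0.0 (shut) to 1.0 (fully open).
Only numpy, scipy, OpenCV 4.12 (cv2) and the standard library are available. Lean on these libraries where they do the work, as an engineer would, in place of code of your own. Each camera call takes 0.05 s, during which the arm holds its last target.

## Working session

There is one attempt and no reset: what is moved stays moved. The work goes in short steps, Python scripts to look and compute and a shell command to move; the robot and the scene stay as the last step left them, time stands still between calls to the robot, and variables do not carry over. Pictures are saved under pics/ and viewed, and the job is handed in when it is done.

```bash
mkdir -p pics
python3 - <<'E'
from bench import telemetry, imaging
import cv2
for n in("scene","top"):
    c=imaging.camera(n); cv2.imwrite(f"pics/{n}0.png",c["pixels"]); print(n,c["vfov"],c["cx"],c["cy"],c["distortion"],c["R"],c["t"])
o=telemetry.get_obs(); print(o)
E
```

```text
scene 46.16311859335293 251.13062077037353 194.64546777779847 [-0.03585422  0.          0.          0.          0.        ] [[ 0.40366158  0.91487213  0.00814411]
 [ 0.64177879 -0.27680024 -0.7151934 ]
 [-0.65205622  0.29392281 -0.69887915]] [-0.33709174 -0.29145457  1.42355837]
top 47.90402368196597 252.21869032394176 192.36744564082005 [-0.12992151  0.          0.          0.          0.        ] [[ 0.02144785 -0.99961351 -0.01768663]
 [-0.98200435 -0.01774324 -0.18802296]
 [ 0.18763648  0.02140104 -0.98200537]] [0.13268698 0.57288441 0.7495539 ]
{'time_s': 0.1, 'q': array([-1.35329263e+00,  1.81497426e-01,  1.60789343e+00, -1.01354156e-05,
        1.35380421e+00, -2.06263536e-01]), 'dq': array([ 0.00038895, -0.00054713, -0.00366898, -0.00186598, -0.00088804,
       -0.00275556]), 'joint_efforts': array([ 6.83180115e-04, -4.45877087e+01, -3.52237308e+01, -1.08269346e-04,
        4.08401334e-03, -2.47069403e-05]), 'eef_pos': array([ 0.23636184, -0.52363246,  0.23046404]), 'eef_rot': array([-8.01164469e-04,  9.77635978e-01,  2.10302765e-01, -9.45072385e-06]), 'wrist_force': array([-0.20525193,  0.06101753, -0.13108435]), 'torque': array([-0.00416361,  0.00993149,  0.01302842]), 'opening': 1.001856329150912}
```

View pics/scene0.png

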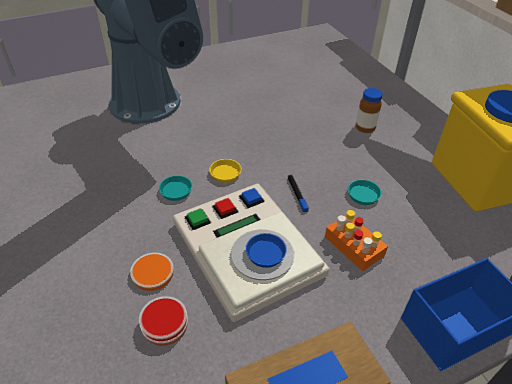

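View pics/top0.png

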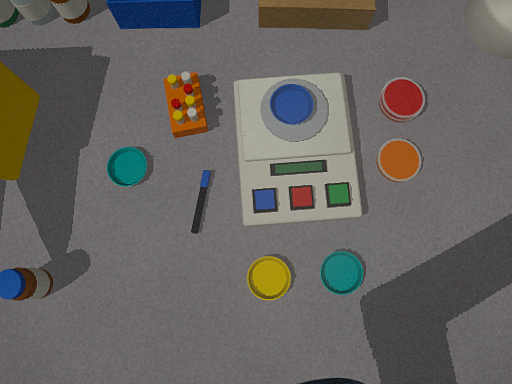

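Top view: the keys are blue (265,200), red (302,197) and green (339,194). The blue dish on the pan is at (291,104). Possible confusions are the turquoise dishes (127,166) and (342,272), the yellow dish (269,278), the blue pen tip (206,178), the green display (298,168), and the red and orange lids (403,99), (399,160). None of these sit in square bezels, so the choice of keys is clear. Next I measure them and check one crop.

```bash
cat > h.py <<'E'
import numpy as np, cv2
def K(c):
    f=192/np.tan(np.radians(c["vfov"]/2)); return np.array([[f,0,c["cx"]],[0,f,c["cy"]],[0,0,1]])
def back(c,uv,z):
    p=cv2.undistortPoints(np.array([[uv]],float),K(c),np.array(c["distortion"]))[0,0]
    R=np.array(c["R"]);t=np.array(c["t"]); C=-R.T@t; d=R.T@np.array([p[0],p[1],1]); return C+d*(z-C[2])/d[2]
def proj(c,X):
    return cv2.projectPoints(np.array(X,float).reshape(-1,3),cv2.Rodrigues(np.array(c["R"]))[0],np.array(c["t"]),K(c),np.array(c["distortion"]))[0].reshape(-1,2)
E
python3 - <<'E'
from bench import imaging
from h import *
S={"top":dict(g=(339,194),r=(302,197),b=(265,200),d=(291,104)),"scene":dict(g=(198,216),r=(226,206),b=(252,196))}
for n in S:
    c=imaging.camera(n); im=c["pixels"]
    hsv=cv2.cvtColor(im,cv2.COLOR_BGR2HSV)
    vis=im.copy()
    for k,(u,v) in S[n].items():
        h0=int(hsv[v,u,0]); dh=np.abs((hsv[...,0].astype(int)-h0+90)%180-90)
        m=((dh<12)&(hsv[...,1]>110)&(hsv[...,2]>40)).astype(np.uint8)
        N,l,st,ce=cv2.connectedComponentsWithStats(m,connectivity=4); i=l[v,u]
        print(n,k,ce[i].round(1),st[i],back(c,ce[i],.05 if k!='d' else .068).round(4))
        X=back(c,ce[i],.05)
        if k!='d':
            a=.05 
            q=proj(c,[X+[dx,dy,0] for dx,dy in((.018,.018),(.018,-.018),(-.018,-.018),(-.018,.018))]).round().astype(int)
            cv2.polylines(vis,[q],1,(255,255,255),1)
    if n=="top": cr=np.hstack([x[150:230,235:365] for x in(im,vis)]); cv2.imwrite("pics/crop.png",cv2.resize(cr,None,fx=3,fy=3,interpolation=0))
    else: cr=np.hstack([x[170:250,170:280] for x in(im,vis)]); cv2.imwrite("pics/crop2.png",cv2.resize(cr,None,fx=3.5,fy=3.5,interpolation=0))
E
```

```text
top g [338.3 193.6] [328 184  21  20 345] [ 0.5719 -0.0175  0.05  ]
top r [301.4 196.4] [291 187  22  20 376] [0.5651 0.0518 0.05  ]
top b [264.4 199.3] [255 190  20  20 362] [0.5585 0.1211 0.05  ]
top d [291.3 103.6] [ 270   84   43   40 1361] [0.7424 0.0725 0.068 ]
scene g [197.  217.1] [187 209  21  18 238] [ 0.5794 -0.0197  0.05  ]
scene r [224.7 206.2] [215 198  21  18 236] [0.5724 0.0493 0.05  ]
scene b [251.3 196.1] [242 188  20  17 216] [0.5663 0.1185 0.05  ]
```

View pics/crop.png

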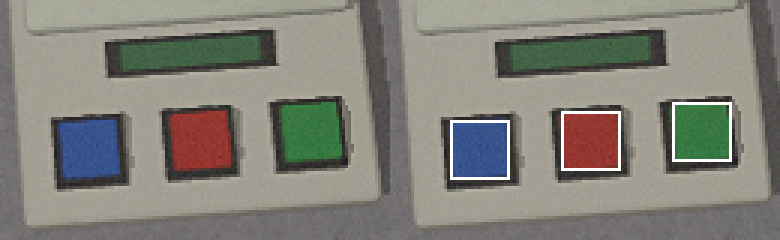

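View pics/crop2.png

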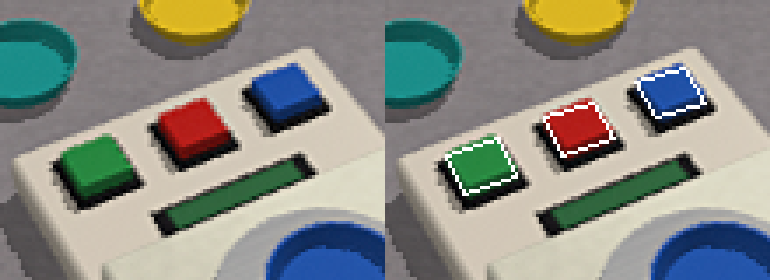

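The top view gives green (0.572, -0.018) and blue (0.559, 0.121), with a spacing of 69.7 mm, which matches the description. The scene masks also pick up the caps' far sides, which biases them towards +x, so I use the top values. I shut the gripper and travel high to a point above green.

```bash
python3 -m pendant '[[[0.25,-0.16,0,0,0,0],[0.25,-0.16,0,0,0,0],[0.25,-0.16,0,0,0,0],[0.25,-0.16,0,0,0,0],[0.25,-0.16,0,0,0,0],[0.25,-0.16,0,0,0,0],[0.25,-0.16,0,0,0,0],[0.25,-0.16,0,0,0,0],[0.25,-0.16,0,0,0,0],[0,0,0,0,0,0]]]' 1
cat > todo.py <<'E'
import sys,numpy as np
from bench import telemetry
from scipy.spatial.transform import Rotation as Ro
o=telemetry.get_obs();q=o["eef_rot"];r=Ro.from_quat([q[1],q[2],q[3],q[0]])
T=np.array([float(a) for a in sys.argv[1:4]])
print(o["time_s"],o["eef_pos"].round(4),o["wrist_force"].round(2),o["opening"],"z",r.apply([0,0,1]).round(3))
print("tool shift/200mm",(r.inv().apply(T-o["eef_pos"])/.2).round(3))
E
python3 todo.py .572 -.018 .10
```

```text
time_s: 1.45
eef_pos: [0.5367, -0.0631, 0.2304]
eef_rot: [-0.0, 0.978, 0.209, 0.001]
wrist_force: [0.1, -0.7, -0.7]
opening: 0.003
1.45 [ 0.5367 -0.0631  0.2304] [ 0.09 -0.65 -0.65] 0.003307702620604628 z [ 0.002  0.001 -1.   ]
tool shift/200mm [ 0.252 -0.134  0.652]
```

```bash
python3 -m pendant '[[[0.25,-0.135,0,0,0,0],[0,0,0.22,0,0,0],[0,0,0.22,0,0,0],[0,0,0.2,0,0,0],[0,0,0,0,0,0]]]' 1
python3 todo.py .572 -.018 .06
python3 - <<'E'
from bench import imaging
import cv2,numpy as np
a=imaging.camera("scene")["pixels"][120:312,130:386]; b=imaging.camera("wrist")["pixels"]
cv2.imwrite("pics/ab.png",np.hstack([cv2.resize(a,(400,300)),cv2.resize(b,(400,300))]))
E
```

```text
time_s: 2.08
eef_pos: [0.5722, -0.0199, 0.0997]
eef_rot: [0.001, 0.978, 0.208, 0.001]
wrist_force: [-0.7, -0.2, 0.4]
opening: -0.003
2.075 [ 0.5722 -0.0199  0.0997] [-0.66 -0.22  0.37] -0.002656920365436177 z [ 0.003 -0.002 -1.   ]
tool shift/200mm [ 0.003 -0.01   0.199]
```

View pics/ab.png

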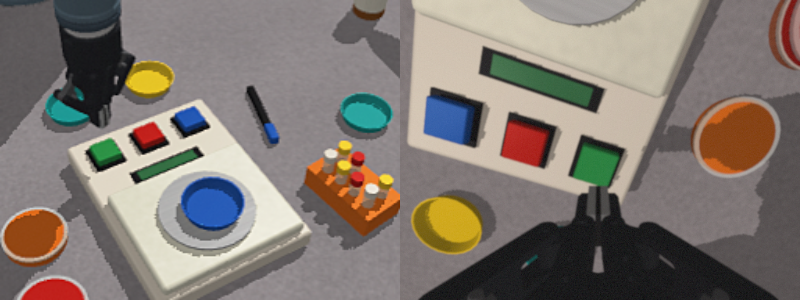

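The crops show the shut fingertips above the green key. In the wrist half they are at about (598,190), with green at (598,160). To check for parallax, I measure the keys from the wrist camera too.

Run:
```python
from bench import imaging
from h import *
c=imaging.camera("wrist"); im=c["pixels"]; hsv=cv2.cvtColor(im,cv2.COLOR_BGR2HSV)
for k,X in dict(g=[.572,-.0175,.05],r=[.5651,.0518,.05],b=[.5585,.1211,.05],tip=[.5722,-.0199,.0997]).items(): print(k,proj(c,X).round(0))
for k,(u,v) in dict(g=(254,208),r=(160,180),b=(62,150)).items():
    h0=int(hsv[v,u,0]); dh=np.abs((hsv[...,0].astype(int)-h0+90)%180-90)
    m=((dh<12)&(hsv[...,1]>110)&(hsv[...,2]>90)).astype(np.uint8)
    N,l,st,ce=cv2.connectedComponentsWithStats(m,connectivity=4); i=l[v,u]
    print(k,ce[i].round(1),st[i],back(c,ce[i],.05).round(4))
cv2.imwrite("pics/w.png",cv2.resize(im[130:330,150:350],None,fx=3,fy=3,interpolation=0))
```

```text
g [[245. 215.]]
r [[154. 187.]]
b [[ 55. 157.]]
tip [[247. 249.]]
g [248.8 213.4] [ 221  188   57   50 1958] [ 0.5743 -0.0197  0.05  ]
r [157.9 185. ] [ 129  157   59   58 2390] [0.568  0.0497 0.05  ]
b [ 59.5 155.1] [  32  125   57   61 2536] [0.5613 0.1189 0.05  ]
```

View pics/w.png

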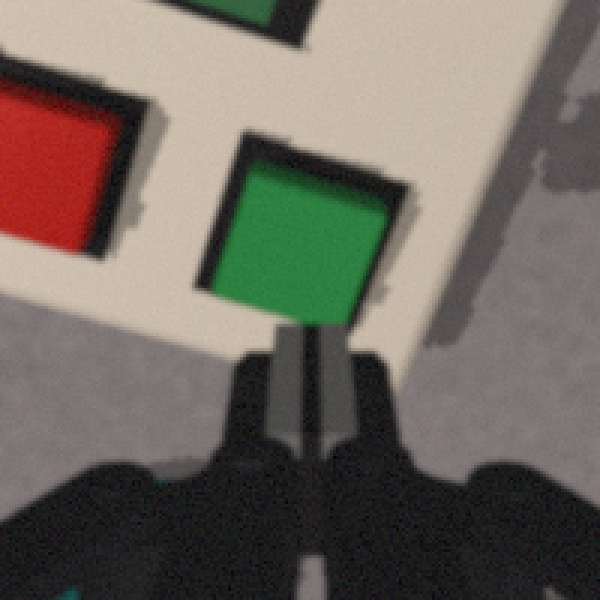

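The wrist camera agrees to within 3 mm and the tip is over the green centre. I press green down to about 42.5 mm.

```bash
python3 -m pendant '[[[0,0,0.15,0,0,0],[0,0,0.06,0,0,0],[0,0,0.04,0,0,0],[0,0,0.03,0,0,0],[0,0,0,0,0,0]]]' 1
python3 todo.py .573 -.019 .0425
```

```text
time_s: 2.85
eef_pos: [0.584, -0.0232, 0.0566]
eef_rot: [0.007, 0.978, 0.208, 0.013]
wrist_force: [0.8, 0.3, 0.0]
opening: -0.004
2.85 [ 0.584  -0.0232  0.0566] [0.82 0.31 0.01] -0.003945915786798275 z [ 0.027 -0.008 -1.   ]
tool shift/200mm [-0.043 -0.043  0.069]
```

The tool stopped at z=57 mm, tilted and drifted in x, with no contact force. That looks like a joint or reach limit, so I check the joints.

```bash
python3 - <<'E'
from bench import telemetry
o=telemetry.get_obs()
for k in("q","dq","joint_efforts","wrist_force","torque"): print(k,o[k].round(3))
E
python3 -m pendant '[[[0,0,0,0,0,0]]]' 1; python3 todo.py .573 -.019 .0425
```

```text
q [-2.420e-01  3.980e-01  1.724e+00 -1.000e-03  9.920e-01  9.110e-01]
dq [ 0.001 -0.011 -0.012 -0.001  0.003 -0.   ]
joint_efforts [-6.5000e-02 -4.8595e+01 -2.8704e+01 -9.0000e-03 -2.0700e-01 -0.0000e+00]
wrist_force [0.816 0.307 0.005]
torque [0.009 0.007 0.028]
time_s: 2.98
eef_pos: [0.5844, -0.0232, 0.0572]
eef_rot: [0.007, 0.978, 0.208, 0.013]
wrist_force: [0.2, -0.1, -0.8]
opening: -0.003
2.975 [ 0.5844 -0.0232  0.0572] [ 0.16 -0.08 -0.8 ] -0.002981986660345761 z [ 0.028 -0.008 -1.   ]
tool shift/200mm [-0.045 -0.044  0.072]
```

Run:
```python
from bench import imaging
import cv2,numpy as np
a=imaging.camera("scene")["pixels"]; b=imaging.camera("wrist")["pixels"];t=imaging.camera("top")["pixels"]
cv2.imwrite("pics/s3.png",cv2.resize(a[60:300,80:400],(800,600)))
cv2.imwrite("pics/wt3.png",np.hstack([cv2.resize(t,(400,300)),cv2.resize(b,(400,300))]))
```

```text
(no output)
```

View pics/s3.png

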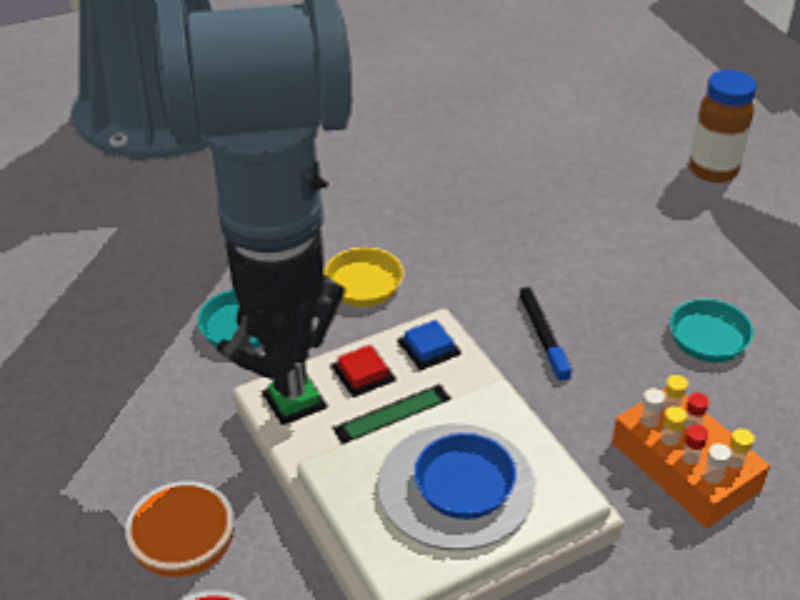

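View pics/wt3.png

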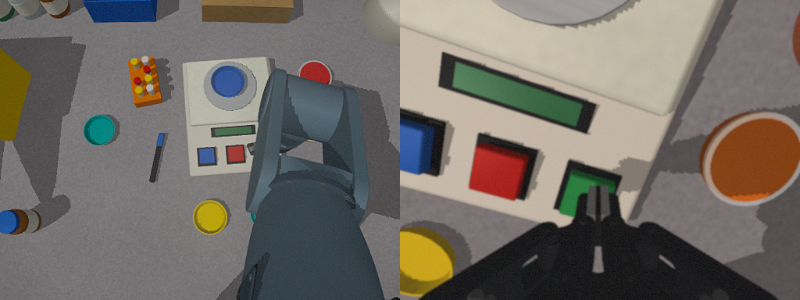

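Nothing is touching. The tip is over green at wrist view (597,190), off towards the pan. Small rows seem not to be tracked fully. I add the turn correction to the helper and re-level just above green.

```bash
cat >> todo.py <<'E'
t=Ro.from_quat([.9778,.209,0,0])
print("turn/pi",((r.inv()*t).as_rotvec()/np.pi).round(4),"q",o["q"].round(3))
E
python3 todo.py .573 -.019 .08
```

```text
3.125 [ 0.5842 -0.0232  0.057 ] [ 0.67  0.06 -0.64] 0.004158999042737397 z [ 0.028 -0.008 -1.   ]
tool shift/200mm [-0.04  -0.04  -0.117]
turn/pi [ 0.006  -0.0071 -0.0007] q [-2.420e-01  3.970e-01  1.723e+00 -1.000e-03  9.920e-01  9.110e-01]
```

```bash
python3 -m pendant '[[[-0.04,-0.04,-0.115,0.006,-0.007,0]]]' 1; python3 todo.py .573 -.019 .08;  python3 -m pendant '[[[0,0,0,0,0,0]]]' 1; python3 todo.py .573 -.019 .06
```

```text
time_s: 3.25
eef_pos: [0.5714, -0.0186, 0.0783]
eef_rot: [-0.001, 0.978, 0.208, -0.002]
wrist_force: [0.1, -0.4, -0.1]
opening: -0.0
3.25 [ 0.5714 -0.0186  0.0783] [ 0.05 -0.4  -0.15] -0.00022143803893081903 z [-0.004  0.001 -1.   ]
tool shift/200mm [ 0.007  0.005 -0.008]
turn/pi [-0.0009  0.001  -0.0008] q [-0.24   0.359  1.723  0.     1.063  0.912]
time_s: 3.38
eef_pos: [0.5729, -0.0189, 0.0801]
eef_rot: [-0.0, 0.978, 0.208, -0.0]
wrist_force: [0.6, 0.5, -0.3]
opening: -0.0
3.375 [ 0.5729 -0.0189  0.0801] [ 0.58  0.54 -0.33] -0.000489906885844735 z [-0.  0. -1.]
tool shift/200mm [0.    0.001 0.1  ]
turn/pi [-0.0001  0.     -0.0007] q [-0.24   0.357  1.722  0.     1.063  0.912]
```

```bash
python3 -m pendant '[[[0,0,0.1,0,0,0]]]' 1; python3 todo.py .573 -.019 .06
```

```text
time_s: 3.5
eef_pos: [0.5745, -0.0193, 0.061]
eef_rot: [0.001, 0.978, 0.208, 0.002]
wrist_force: [0.3, -0.7, -1.1]
opening: 0.003
3.5 [ 0.5745 -0.0193  0.061 ] [ 0.34 -0.75 -1.13] 0.003417820132025128 z [ 0.004 -0.001 -1.   ]
tool shift/200mm [-0.006 -0.004  0.005]
turn/pi [ 0.0008 -0.0011 -0.0007] q [-0.24   0.387  1.728  0.     1.023  0.912]
```

```bash
python3 -m pendant '[[[-0.006,-0.004,0.09,0.001,-0.001,0]]]' 1; python3 todo.py .573 -.019 .042
```

```text
time_s: 3.62
eef_pos: [0.5735, -0.0191, 0.0421]
eef_rot: [-0.0, 0.978, 0.208, 0.001]
wrist_force: [0.2, 0.5, 4.3]
opening: -0.0
3.625 [ 0.5735 -0.0191  0.0421] [0.21 0.45 4.33] -0.00042729524218490875 z [ 0.001  0.001 -1.   ]
tool shift/200mm [-0.002 -0.001  0.001]
turn/pi [-0.     -0.0004 -0.0007] q [-2.410e-01  4.170e-01  1.733e+00  1.000e-03  9.910e-01  9.110e-01]
```

The force is 4.3 N at z=42.1 mm, so green is at the bottom of its travel. I hold for one row.

```bash
python3 -m pendant '[[[0,0,0.005,0,0,0]]]' 1; python3 todo.py .573 -.019 .042
python3 - <<'E'
from bench import imaging
import cv2,numpy as np
a=imaging.camera("scene")["pixels"]; b=imaging.camera("wrist")["pixels"]
cv2.imwrite("pics/press1.png",np.hstack([cv2.resize(a[180:252,170:266],(400,300)),cv2.resize(b,(400,300))]))
E
python3 todo.py .573 -.019 .1
```

```text
time_s: 3.75
eef_pos: [0.5736, -0.0192, 0.0416]
eef_rot: [-0.0, 0.978, 0.208, 0.0]
wrist_force: [-8.9, 1.6, 24.9]
opening: -0.0
3.75 [ 0.5736 -0.0192  0.0416] [-8.86  1.56 24.91] -0.00036744807778397065 z [ 0.     0.001 -1.   ]
tool shift/200mm [-0.003 -0.002 -0.002]
turn/pi [-0.0001 -0.0002 -0.0006] q [-2.410e-01  4.180e-01  1.732e+00  1.000e-03  9.910e-01  9.110e-01]
3.85 [ 0.5736 -0.0191  0.0418] [-5.9   0.73 15.16] 0.0004818913656886176 z [ 0.001  0.001 -1.   ]
tool shift/200mm [-0.002 -0.002 -0.291]
turn/pi [-0.0001 -0.0002 -0.0006] q [-2.400e-01  4.180e-01  1.732e+00  1.000e-03  9.910e-01  9.110e-01]
```

View pics/press1.png

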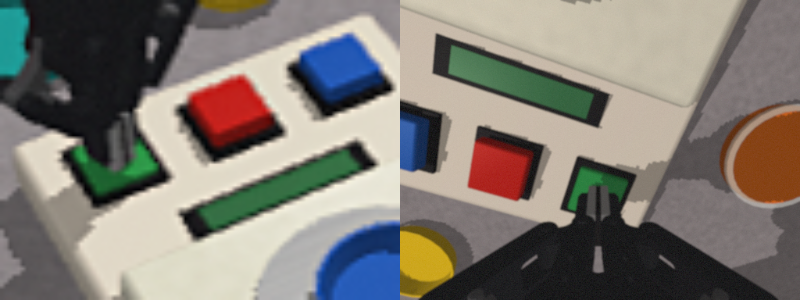

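Green is pressed in at crop (115,170), bottomed at 42 mm with 25 N on the stop, and red and blue stay proud. I lift off and check that green springs back.

```bash
python3 -m pendant '[[[0,0,-0.15,0,0,0],[0,0,-0.15,0,0,0],[0,0,0,0,0,0]]]' 1; python3 todo.py .560 .120 .1;python3 - <<'E'
from bench import imaging
import cv2,numpy as np
a=imaging.camera("scene")["pixels"]; b=imaging.camera("wrist")["pixels"]
cv2.imwrite("pics/up1.png",np.hstack([cv2.resize(a[180:252,170:266],(400,300)),cv2.resize(b,(400,300))]))
E
```

```text
time_s: 4.22
eef_pos: [0.5726, -0.0192, 0.1001]
eef_rot: [-0.001, 0.978, 0.208, -0.001]
wrist_force: [0.6, -0.2, -0.4]
opening: 0.001
4.225 [ 0.5726 -0.0192  0.1001] [ 0.57 -0.2  -0.38] 0.0007231650766498113 z [-0.003  0.001 -1.   ]
tool shift/200mm [ 0.226 -0.661  0.002]
turn/pi [-0.0007  0.0006 -0.0007] q [-2.410e-01  3.290e-01  1.712e+00  1.000e-03  1.104e+00  9.110e-01]
```

View pics/up1.png

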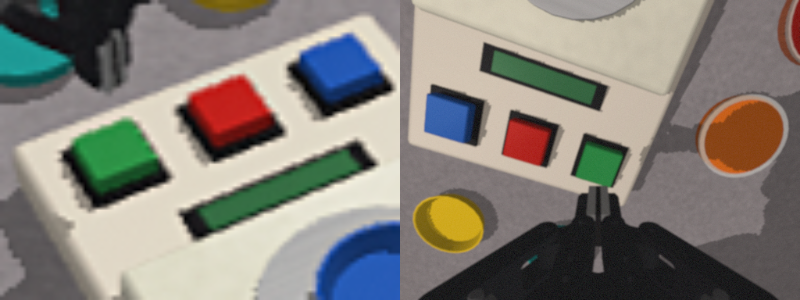

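Green is proud again at crop (115,150), like its neighbours. I go sideways to blue at z=0.1, well above red.

```bash
python3 -m pendant '[[[0.075,-0.22,0,0,0,0],[0.075,-0.22,0,0,0,0],[0.075,-0.22,0,0,0,0],[0,0,0,0,0,0]]]' 1; python3 todo.py .560 .120 .08
```

```text
time_s: 4.82
eef_pos: [0.5535, 0.1229, 0.0898]
eef_rot: [-0.003, 0.978, 0.206, -0.009]
wrist_force: [0.2, -1.5, 0.3]
opening: 0.005
4.825 [0.5535 0.1229 0.0898] [ 0.19 -1.47  0.32] 0.005170388278626778 z [-0.018  0.003 -1.   ]
tool shift/200mm [0.025 0.027 0.048]
turn/pi [-0.0032  0.005  -0.0017] q [0.007 0.341 1.72  0.003 1.099 1.161]
```

```bash
python3 -m pendant '[[[0.025,0.027,0.048,-0.003,0.005,-0.001]]]' 1; python3 -m pendant '[[[0,0,0,0,0,0]]]' 1; python3 todo.py .560 .120 .06;  python3 - <<'E'
from bench import imaging
from h import *
c=imaging.camera("wrist"); im=c["pixels"]; hsv=cv2.cvtColor(im,cv2.COLOR_BGR2HSV)
print(proj(c,[[.56,.12,.05]]))
m=cv2.inRange(hsv,(100,110,60),(130,255,255))
N,l,st,ce=cv2.connectedComponentsWithStats(m,connectivity=4)
for i in range(1,N):
    if st[i,4]>300: print(ce[i].round(1),st[i],back(c,ce[i],.05).round(4))
cv2.imwrite("pics/b1.png",im)
E
```

```text
time_s: 4.95
eef_pos: [0.5602, 0.1197, 0.079]
eef_rot: [-0.0, 0.978, 0.209, 0.0]
wrist_force: [-0.1, 0.7, -0.4]
opening: 0.003
time_s: 5.08
eef_pos: [0.5592, 0.1185, 0.0769]
eef_rot: [-0.0, 0.978, 0.208, -0.001]
wrist_force: [-0.5, 0.0, 0.1]
opening: -0.001
5.075 [0.5592 0.1185 0.0769] [-0.47  0.01  0.08] -0.0007857150882659402 z [-0.003 -0.    -1.   ]
tool shift/200mm [ 0.007 -0.005  0.084]
turn/pi [-0.0003  0.0008 -0.0007] q [ 1.000e-03  3.600e-01  1.725e+00 -0.000e+00  1.059e+00  1.153e+00]
[[249.36714517 225.89176946]]
[480.6  18.1] [ 435    0   77   46 2528] [0.7183 0.0584 0.05  ]
[120.5  82.3] [ 100   55   43   55 1413] [0.6118 0.2213 0.05  ]
[250.3 219.6] [ 218  191   67   57 2573] [0.5644 0.1213 0.05  ]
```

View pics/b1.png

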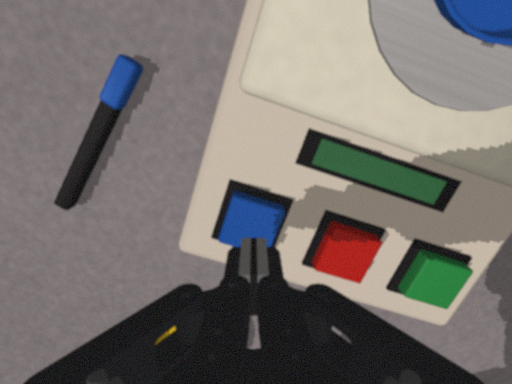

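The tip is over blue (250,220), and the cap is partly occluded by the fingers. All three keys are up. I press blue in two 17 to 18 mm rows.

```bash
python3 -m pendant '[[[0.007,-0.005,0.085,0,0.001,0]]]' 1; python3 todo.py .560 .120 .042
```

```text
time_s: 5.25
eef_pos: [0.562, 0.119, 0.0611]
eef_rot: [-0.0, 0.978, 0.207, 0.002]
wrist_force: [1.0, -0.1, 1.2]
opening: 0.0
5.25 [0.562  0.119  0.0611] [ 0.96 -0.11  1.19] 0.00041128578114392076 z [ 0.004  0.001 -1.   ]
tool shift/200mm [-0.008 -0.009  0.095]
turn/pi [ 0.0002 -0.0014 -0.0013] q [2.000e-03 3.860e-01 1.729e+00 1.000e-03 1.023e+00 1.155e+00]
```

```bash
python3 -m pendant '[[[-0.008,-0.009,0.09,0,-0.001,0]]]' 1; python3 todo.py .560 .120 .042
```

```text
time_s: 5.38
eef_pos: [0.5603, 0.1193, 0.042]
eef_rot: [0.0, 0.978, 0.207, 0.001]
wrist_force: [2.9, -1.2, 4.0]
opening: -0.002
5.375 [0.5603 0.1193 0.042 ] [ 2.92 -1.18  4.01] -0.0015764070436581337 z [ 0.002 -0.    -1.   ]
tool shift/200mm [-0.    -0.004  0.   ]
turn/pi [ 0.0004 -0.0006 -0.0016] q [ 3.000e-03  4.150e-01  1.736e+00 -1.000e-03  9.880e-01  1.158e+00]
```

```bash
python3 -m pendant '[[[0,0,0.003,0,0,0]]]' 1
python3 - <<'E'
from bench import imaging
import cv2,numpy as np
a=imaging.camera("scene")["pixels"]; b=imaging.camera("wrist")["pixels"]
cv2.imwrite("pics/press2.png",np.hstack([cv2.resize(a[170:254,170:282],(400,300)),cv2.resize(b,(400,300))]))
E
python3 todo.py .56 .12 .1
```

```text
time_s: 5.5
eef_pos: [0.5605, 0.1192, 0.0417]
eef_rot: [0.0, 0.979, 0.206, 0.001]
wrist_force: [-7.5, 1.4, 19.8]
opening: 0.002
5.6 [0.5604 0.1192 0.0419] [-3.43  0.43 12.9 ] -0.00121149953389441 z [ 0.002 -0.    -1.   ]
tool shift/200mm [ 0.    -0.004 -0.291]
turn/pi [ 0.0003 -0.0005 -0.0017] q [ 0.003  0.415  1.736 -0.     0.988  1.158]
```

View pics/press2.png

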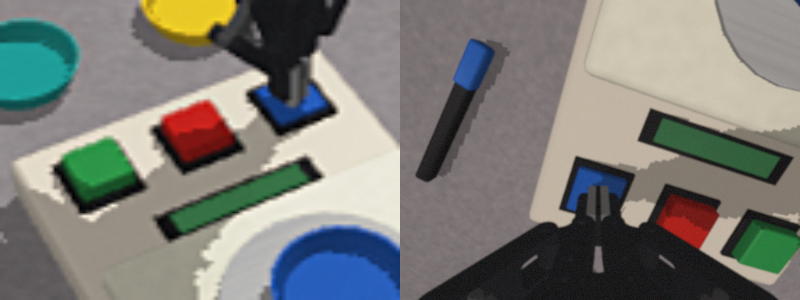

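Blue is pressed flush at crop (290,105), bottomed at 42 mm with 20 N on the stop. Red (200,130) and green (97,165) are up. I lift off.

```bash
python3 -m pendant '[[[0,0,-0.15,0,0,0],[0,0,-0.2,0,0,0],[0,0,-0.2,0,0,0],[0,0,-0.1,0,0,0],[0,0,0,0,0,0],[0,0,0,0,0,0]]]' 1
python3 - <<'E'
from bench import imaging
from h import *
a=imaging.camera("scene")["pixels"]; c=imaging.camera("top");b=c["pixels"]
cv2.imwrite("pics/end.png",np.hstack([cv2.resize(a[160:280,160:320],(400,300)),cv2.resize(b,(400,300))]))
hsv=cv2.cvtColor(b,cv2.COLOR_BGR2HSV);m=cv2.inRange(hsv,(100,110,40),(130,255,255))
N,l,st,ce=cv2.connectedComponentsWithStats(m,connectivity=4)
i=l[104,291];print("dish",ce[i],st[i],back(c,ce[i],.068))
E
python3 todo.py .56 .12 .2
```

```text
time_s: 6.35
eef_pos: [0.5573, 0.1183, 0.1673]
eef_rot: [-0.001, 0.979, 0.205, -0.004]
wrist_force: [0.5, -0.4, -0.8]
opening: -0.0
dish [257.59731252 193.47043356] [     0      0    512    384 193192] [0.56588724 0.13381913 0.068     ]
6.45 [0.5572 0.1183 0.1673] [-0.66 -0.1  -0.31] -0.00083415733337992 z [-0.008 -0.001 -1.   ]
tool shift/200mm [ 0.015 -0.003 -0.164]
turn/pi [-0.0009  0.0025 -0.0023] q [ 1.000e-03  2.390e-01  1.673e+00 -1.000e-03  1.237e+00  1.158e+00]
```

View pics/end.png

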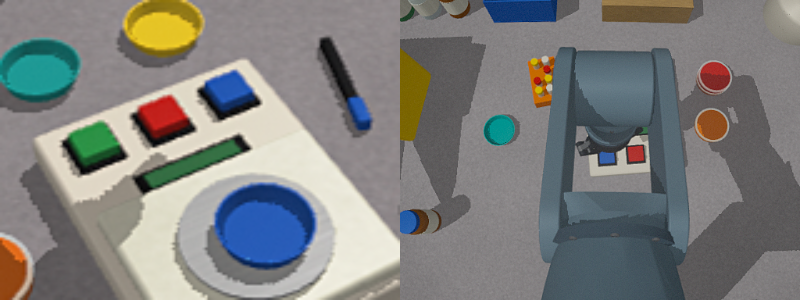

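In the scene view all three keys are up and the dish is level on the pan at crop (265,225). The arm hides the dish in the top view, so that dish reading is void. I compare the dish with the first scene picture and then hand in.

Run:
```python
from bench import imaging,ctrl,telemetry
import cv2
for im in(cv2.imread("pics/scene0.png"),imaging.camera("scene")["pixels"]):
    m=cv2.inRange(cv2.cvtColor(im,cv2.COLOR_BGR2HSV),(100,110,40),(130,255,255))
    N,l,st,ce=cv2.connectedComponentsWithStats(m,connectivity=4)
    for p in((250,266),(196,251)): i=l[p]; print(ce[i].round(2),st[i])
print(telemetry.get_obs()["wrist_force"].round(2))
print(ctrl.hand_in())
```

```text
[265.59 249.66] [ 246  233   40   35 1082]
[251.2  196.06] [241 188  21  17 218]
[265.59 249.66] [ 246  233   40   35 1082]
[251.19 196.13] [242 188  20  17 218]
[-1.01 -0.36 -0.19]
the job is handed in; nothing more can be done
None
```

I pressed the green key fully down and let it spring back, then did the same with the blue key, and handed the job in at about 6.5 s. No verdict was reported.

- **Presses:** both keys reached the bottom with the tip at about 42 mm. The force on the stop was 25 N for green and 20 N for blue, within the limits. I never touched the red key.
- **Last checks:** in the scene view all three keys are up, and the dish has the same pixel position and size as at the start. The gripper is clear at z = 0.167 m, with only about 1 N of noise on the wrist force.
- **Failed or disagreed:**
    - The first descent stopped about 7 mm above the green key, 12 mm off and slightly tilted, because the arm did not follow very small rows fully. I backed off, levelled the tool and used larger rows.
    - The cameras' key positions differed by 2 to 8 mm. The worst case was the scene view, whose masks also caught the sides of the caps.
    - The final top-view reading of the dish was void because the arm hid it.

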